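# Fill the empty biscuit stand

## Task

Two of the three sloped stands already show a biscuit. From the tray take the one biscuit whose shape is not yet on show and lay it flat on the empty stand, head end up and straight in the middle; while you still hold it, press its foot gently but firmly (a few newtons, without cracking it) down against the ledge, then let go so that it stays resting on the ledge. Leave the other biscuits and everything else where they are.

Things in the scene. Friction and masses are not known exactly. Their poses are not given: they have to be found in the camera images.
- biscuit_man: The loose biscuit on the tray shaped as a gingerbread man: round head, two arms, two legs; 119 long, 106 across the arms, plain waist 40 wide; 14 thick, 90 g. Origin: centre of the waist (the place to grip across y, pads fit there), on the underside. x points to the head/top end, z up out of its face, y across. Flat foot edge at x = -55.
- foot_man (a point): Middle of the foot edge of biscuit_man, on the underside (x = -55).
- show_man: Show biscuit of the same shape and size as biscuit_man, fixed: either lies on one of the two filled stands, or, if its kind is not on show, is packed out of sight in the closed carton at the right edge of the table (y about -0.53). Axes as for the biscuit.
- biscuit_house: The loose biscuit on the tray shaped as a little house: straight walls 56 apart, pointed gable at the head end; 110 long; 14 thick, 90 g. Origin: centre of the waist (the place to grip across y, pads fit there), on the underside. x points to the head/top end, z up out of its face, y across. Flat foot edge at x = -55.
- foot_house (a point): Middle of the foot edge of biscuit_house, on the underside (x = -55).
- show_house: Show biscuit of the same shape and size as biscuit_house, fixed: either lies on one of the two filled stands, or, if its kind is not on show, is packed out of sight in the closed carton at the right edge of the table (y about -0.53). Axes as for the biscuit.
- biscuit_tree: The loose biscuit on the tray shaped as a fir tree: trunk 36 wide , three pairs of drooping branches, bare above the lowest pair; 114 long, 90 across; 14 thick, 90 g. Origin: centre of the waist (the place to grip across y, pads fit there), on the underside. x points to the head/top end, z up out of its face, y across. Flat foot edge at x = -55.
- foot_tree (a point): Middle of the foot edge of biscuit_tree, on the underside (x = -55).
- show_tree: Show biscuit of the same shape and size as biscuit_tree, fixed: either lies on one of the two filled stands, or, if its kind is not on show, is packed out of sight in the closed carton at the right edge of the table (y about -0.53). Axes as for the biscuit.
- stand_a: White display stand, fixed, already filled with a show biscuit. Same build as stand_c. Axes as stand_c.
- stand_b: White display stand, fixed, already filled with a show biscuit. Same build as stand_c. Axes as stand_c.
- stand_c: The empty white display stand, fixed. Base 140 x 96; its board, 96 wide and 165 long up the slope, rises towards the robot at 30 degrees to the horizontal: the stands face away from the robot, to the customers. Origin: centre of the base underside; x points up the slope (towards the robot), y across, z up; lower edge of the board surface at x -70, z 35; top edge at x 73, z 118.
- ledge: The ledge across the board of stand_c, 90 wide, standing 20 out of the board; it is clamped somewhere in the lower 10 to 36 of the board. Origin: middle of the ledge's upper face, on the board's surface. x up the slope, y across, z square out of the board (30 degrees from vertical, leaning away from the robot). A biscuit in place has its axes parallel to these and its foot edge at x = 0.
- tray: Black tray 310 x 340, fixed, rim 18 high, floor 6 above the table. Origin: centre underneath.
- cutter: Bystander: round steel cutter, 64 diameter, 30 high, on the tray. Origin: centre of the underside.
- squeeze_bottle: Bystander: blue squeeze bottle 54 diameter, 150 high, beyond the stands. Origin: centre of the underside.
- jar: Bystander: glass jar 64 diameter, 90 high, beyond the stands. Origin: centre of the underside.
- pot: Bystander: small white bowl 60 diameter, 40 high, on the robot's side of the stands. Origin: centre of the underside.
- spatula: Bystander: spatula 260 long, lying on the far side of the stands; origin mid-length underneath.
- mug: Bystander: blue mug 80 diameter, 90 high, on the robot's side of the stands. Origin: centre of the underside.
- weight: Bystander: brass weight 56 diameter, 45 high, beyond the tray. Origin: centre of the underside.
Not all that is in view belongs to the job. What is shaped like the biscuit_tree but green or yellow is not meant. What is shaped like the biscuit_man but red is not meant.

How it is judged:
On the way:
1. the missing kind of biscuit, still held in the fingers and lying along the board head up, is pressed on the ledge with more than 2 N (((world y of show_man below -0.45 m and contact force between biscuit_man and ledge above 2 N and contact force between the fingers and biscuit_man above 1 N and x of foot_man in the frame of ledge below 0.006 m and angle between the z axis of biscuit_man and the z axis of ledge, either way round below 0.2 rad) or (world y of show_house below -0.45 m and contact force between biscuit_house and ledge above 2 N and contact force between the fingers and biscuit_house above 1 N and x of foot_house in the frame of ledge below 0.006 m and angle between the z axis of biscuit_house and the z axis of ledge, either way round below 0.2 rad) or (world y of show_tree below -0.45 m and contact force between biscuit_tree and ledge above 2 N and contact force between the fingers and biscuit_tree above 1 N and x of foot_tree in the frame of ledge below 0.006 m and angle between the z axis of biscuit_tree and the z axis of ledge, either way round below 0.2 rad))), for 0.2 s.
At the end, for the whole second after the job is handed in: The kind that was not on show rests released and still on the empty stand: foot within 4 mm of the ledge, 15 mm of the middle, head up, straight within 0.12 rad, flat on the board (4 mm, 0.10 rad). The other two biscuits are within 20 mm of their places on the tray (((world y of show_man below -0.45 m and x of foot_man in the frame of ledge between -0.004 and 0.004 m and y of biscuit_man in the frame of ledge between -0.015 and 0.015 m and z of biscuit_man in the frame of ledge between -0.003 and 0.004 m and angle between the x axis of biscuit_man and the x axis of ledge, either way round below 0.12 rad and angle between the z axis of biscuit_man and the z axis of ledge, either way round below 0.1 rad and linear speed of biscuit_man below 0.01 m/s and contact force between the fingers and biscuit_man below 0.05 N and distance of each of biscuit_house, biscuit_tree from where it was at the start of the episode below 0.02 m) or (world y of show_house below -0.45 m and x of foot_house in the frame of ledge between -0.004 and 0.004 m and y of biscuit_house in the frame of ledge between -0.015 and 0.015 m and z of biscuit_house in the frame of ledge between -0.003 and 0.004 m and angle between the x axis of biscuit_house and the x axis of ledge, either way round below 0.12 rad and angle between the z axis of biscuit_house and the z axis of ledge, either way round below 0.1 rad and linear speed of biscuit_house below 0.01 m/s and contact force between the fingers and biscuit_house below 0.05 N and distance of each of biscuit_man, biscuit_tree from where it was at the start of the episode below 0.02 m) or (world y of show_tree below -0.45 m and x of foot_tree in the frame of ledge between -0.004 and 0.004 m and y of biscuit_tree in the frame of ledge between -0.015 and 0.015 m and z of biscuit_tree in the frame of ledge between -0.003 and 0.004 m and angle between the x axis of biscuit_tree and the x axis of ledge, either way round below 0.12 rad and angle between the z axis of biscuit_tree and the z axis of ledge, either way round below 0.1 rad and linear speed of biscuit_tree below 0.01 m/s and contact force between the fingers and biscuit_tree below 0.05 N and distance of each of biscuit_man, biscuit_house from where it was at the start of the episode below 0.02 m))); the robot touches nothing.
It fails at once if a biscuit of a kind already on show is moved more than 20 mm ((world y of show_man above -0.45 m and distance of biscuit_man from where it was at the start of the episode above 0.02 m) or (world y of show_house above -0.45 m and distance of biscuit_house from where it was at the start of the episode above 0.02 m) or (world y of show_tree above -0.45 m and distance of biscuit_tree from where it was at the start of the episode above 0.02 m)).
It fails at once if the biscuit is cracked: pressed on the ledge with more than 25 N (contact force between any of biscuit_man, biscuit_house, biscuit_tree and ledge above 25 N).
It fails at once if a show biscuit is struck by the robot or what it holds (over 3 N) (contact force between anything else and show_man above 3 N or contact force between anything else and show_house above 3 N or contact force between anything else and show_tree above 3 N).
It fails at once if a bystander is moved more than 30 mm (distance of any of cutter, squeeze_bottle, jar, pot, spatula, mug, weight from where it was at the start of the episode above 0.03 m).
It also fails if it takes over 42 s, if anything falls off the work surface, if the arm or the gripper's body presses on something with over 40 N, if the wrist force passes 120 N, or if a joint passes its speed limit or range.

## Robot

A 6-joint arm with a two-finger parallel gripper is mounted at the origin on the work surface. World frame = base frame: x ahead of the robot, y to its left, z up, the work surface at z = 0. Lengths are in m, angles in rad, forces in N, time in s.
With the tool pointing down it reaches from about 0.3 to 0.825 m from the base axis. Payload 5.4 kg.
Tool frame: the origin (TCP) lies on the centre line of the jaws, within the pads' length; the fingertips stand env.tips_ahead ahead of it and the grasp point (between the pads) lies 2 mm behind it (env.tips_ahead is the distance from the TCP to the fingertips, in m); z points along the fingers, y is the line along which they close (so a half turn about z gives the same grasp; the last joint's range is limited). The gripper opens to 92 mm and grips with 3 to 60 N. Pads are 20 mm wide; open, the fingers measure 128 mm over their backs; the gripper's body (75 mm by 189 mm) begins 69 mm behind the grasp point.
Start: joints at [-1.378, 0.158, 1.597, -0, 1.386, -0.21], TCP at [0.225, -0.529, 0.206] pointing down, gripper open.
Joint ranges: [-2.91, 2.91], [-0.94, 2.29], [0.18, 2.7], [-1.29, 4.43], [0.17, 2.64], [-3, 3]. Speed limits (rad/s): [2.57, 2.57, 3.14, 3.14, 3.14, 3.14].

## Interface

Orientations are given as a unit quaternion [w, x, y, z].
In Python, from rig import env, vision gives the robot as it stands.
- The arm moves only by the tool drive_tool, never from a script. Its arguments are lists of equal length, an entry for each row: "travel": the shift along the tool's x, y, z in units of 1 m (1.0 is 1 m), a list of three; "rot": the turn, a rotation vector about the tool's x, y, z in units of 180 degrees (1.0 is 180 degrees), a list of three. A call has 1 to 10 rows; each row is the pose to reach, as a shift and turn from the pose commanded when the call began, along the tool's axes at that moment, turning the shorter way round; what a row does not reach only later rows make up. A row lasts 1/8 s, in which the tool goes at most 62.5 mm and 10.7 degrees, less where a joint would pass 70% of its speed; a pose out of reach is approached as far as the arm can. A call with a number of a shift or a turn outside -1 to 1 is refused whole. A call with a gripper value outside its range is refused whole. "jaw" is the opening, from 0 (shut) to 1 (fully open), set as the call begins (left out, the last holds). The fingers move at their own pace and stop on an object; "grip_force" is the grip in N (left out, the last holds). Time passes only in rows, so rows that repeat a pose let the fingers close. It gives the time, the measured TCP pose, the force, the opening and the grip force at its end, in the units of the state.
- env.get_state(): the state, without advancing time (a new reading comes with each control period).
- vision.get_image(name): name is "scene" or "top" or "wrist"; returns a dict with "image" (384x512x3 uint8, red, green, blue), "fx", "fy", "cx", "cy" (pixels), "D" ([k1, k2, p1, p2, k3] as OpenCV has them; the pictures are not rectified), "R" (3x3) and "t" (3): a world point X has camera coordinates R X + t. Camera axes: x right, y down, z forward; pixel columns grow to the right and rows downward; lengths in m; the calibration is good to about 2 mm. A picture is of the moment at which its call begins. There is no depth.
- env.sign_off(): hands the job in; it is judged then, once.
The state is a dict: "t": time; "qpos": joint angles; "qd": joint speeds; "joint_efforts": joint torques, N m; "position": TCP position; "ee_rot": TCP orientation; "contact_force": force on the tool from outside, world axes, zero at the start; "moment": the same for the moment, N m; "width": finger opening in m; "gripper_force": force on a finger pad.
Only numpy, scipy, OpenCV 4.12 (cv2) and the standard library are available. Lean on these libraries where they do the work, as an engineer would, in place of code of your own. Each camera call takes 0.05 s, during which the arm holds its last target. There are 200 camera calls.

## Working session

There is one attempt and no reset: what is moved stays moved. The work goes in short steps, Python scripts to look and compute and a tool call to move; the robot and the scene stay as the last step left them, time stands still between calls to the robot, and variables do not carry over. Pictures are saved under pics/ and viewed, at most 10 in all, crops included, and the job is handed in when it is done.

Besides the shell and the picture viewer there is one more tool, called after ">>>" by a JSON object that holds its "api" and its "payload". drive_tool: Moves the arm, as the interface text tells. Shifts and turns lie within -1 to 1; 1 stands for 1 m of shift or 180 degrees of turn. Its arguments: {"type":"object","properties":{"travel":{"type":"array"},"rot":{"type":"array"},"jaw":{"type":"number"},"grip_force":{"type":"number"}},"required":["travel","rot"]}

```bash
mkdir -p pics; ls; cat > h.py <<'E'
from rig import env, vision
import numpy as np, cv2, pickle
from scipy.spatial.transform import Rotation as Ro
def cam(n):
    return vision.get_image(n)
def save(d,f): cv2.imwrite('pics/'+f,cv2.cvtColor(d['image'],cv2.COLOR_RGB2BGR))
def K(d): return np.array([[d['fx'],0,d['cx']],[0,d['fy'],d['cy']],[0,0,1.]])
def rays(d,px):
    u=cv2.undistortPoints(np.array(px,float).reshape(-1,1,2),K(d),np.array(d['D'],float)).reshape(-1,2)
    R=np.array(d['R']);t=np.array(d['t'])
    return -R.T@t,(np.c_[u,np.ones(len(u))])@R
def plane(d,px,z=0,n=(0,0,1),p=None):
    o,v=rays(d,px);n=np.array(n,float);p=np.array([0,0,z]) if p is None else p
    return o+v*(((p-o)@n)/(v@n))[:,None]
def proj(d,X):
    R=np.array(d['R']);return cv2.projectPoints(np.array(X,float).reshape(-1,1,3),cv2.Rodrigues(R)[0],np.array(d['t'],float),K(d),np.array(d['D'],float))[0].reshape(-1,2)
E
python3 - <<'E'
from h import *
s=env.get_state();print(s, env.tips_ahead)
for n in('scene','top'):
    d=cam(n);save(d,n+'.png');pickle.dump(d,open(n+'.pkl','wb'));print(n,-np.array(d['R']).T@d['t'],d['fx'])
E
```

```text
pics
{'t': 0.0, 'qpos': array([-1.37810893e+00,  1.59019672e-01,  1.59822751e+00, -1.24681376e-05,
        1.38619250e+00, -2.10091630e-01]), 'qd': array([ 0.00026757,  0.00270576, -0.00058541,  0.00112004, -0.0005052 ,
       -0.00031775]), 'joint_efforts': array([ 6.48986152e-04, -3.85577989e+01, -3.22106409e+01,  7.01493630e-02,
        3.80139810e-02, -1.51468698e-04]), 'position': array([ 0.22524255, -0.52835261,  0.20533781]), 'ee_rot': array([-9.23534057e-04,  9.79788931e-01,  2.00031994e-01,  1.90958693e-06]), 'contact_force': array([-1.27475037, -0.50497613, -0.31237507]), 'moment': array([ 0.05824313, -0.01736593, -0.00940444]), 'gripper_force': 0.0, 'width': 0.0914939436341354} 0.017
scene [1.29320582 0.3854501  0.91419947] 405.95591025819374
top [ 0.44014114 -0.0630501   1.19160909] 410.8113458210336
```

View pics/scene.png

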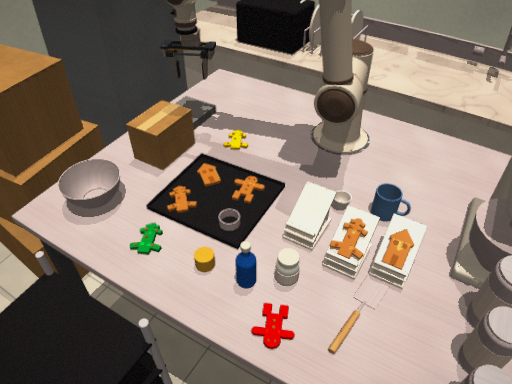

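View pics/top.png

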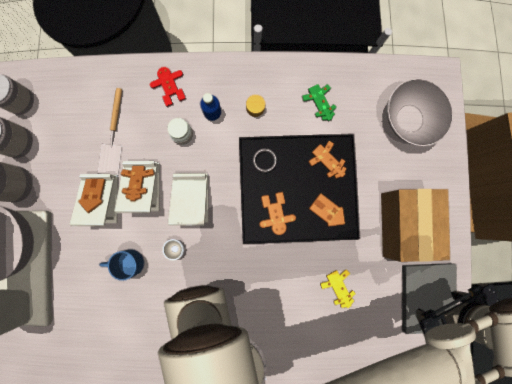

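The top view shows stands at (92,198), (137,188) and the empty one at (188,198). The tray holds the house at (328,210) and two figures at (277,213) and (328,160). I'll zoom in to tell man from tree.

```bash
python3 - <<'E'
import cv2,numpy as np
t=cv2.imread('pics/top.png');s=cv2.imread('pics/scene.png')
z=lambda i,a,b,c,d:cv2.resize(i[a:b,c:d],(400,300),interpolation=cv2.INTER_CUBIC)
cv2.imwrite('pics/crop.png',np.vstack([np.hstack([z(t,155,230,65,165),z(t,170,245,230,330)]),np.hstack([z(s,205,280,310,410),z(t,130,205,280,380)])]))
E
```

```text
(no output)
```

View pics/crop.png

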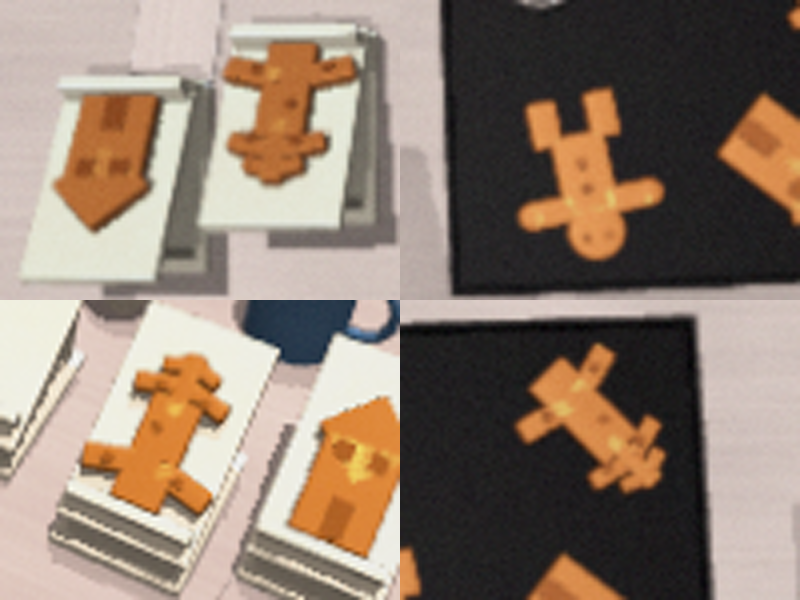

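The show stands hold the house and the tree, so the man is missing. Things that could be taken for it: orange man (277,213), red man (168,86), orange tree (328,160), yellow (340,288) and green (320,102) trees. I choose the orange man at (277,213), and the crop confirms its round head and two legs.

```bash
cat >> h.py <<'E'
def man(d,near,z=0.02):
    h=cv2.cvtColor(d['image'],cv2.COLOR_RGB2HSV)
    m=cv2.inRange(h,(5,120,90),(22,255,255))
    m=cv2.morphologyEx(m,cv2.MORPH_CLOSE,np.ones((3,3)))
    c=min([c for c in cv2.findContours(m,0,1)[0] if cv2.contourArea(c)>150],key=lambda c:np.hypot(*(c.mean(0)[0]-near)))
    m0=np.zeros_like(m);cv2.drawContours(m0,[c],-1,255,-1)
    ys,xs=np.nonzero(m0);P=plane(d,np.c_[xs,ys],z)[:,:2]
    C=P.mean(0);w,V=np.linalg.eigh(np.cov((P-C).T));return C,w,V,P
def manpose(C,w,V,P,head):
    best=None
    for i in(0,1):
        a=V[:,i];a=a*np.sign(a@head)
        if a@head>.7: break
    b=np.array([-a[1],a[0]]);q=(P-C)@np.c_[a,b]
    hi,lo=q[:,0].max(),q[:,0].min();return dict(ax=a,yaw=np.degrees(np.arctan2(a[1],a[0])),ext=(lo,hi),yext=(q[:,1].min(),q[:,1].max()),origin=C+a*((hi-.064+lo+.055)/2),w=w)
E
python3 - <<'E'
from h import *
d=pickle.load(open('top.pkl','rb'))
print(manpose(*man(d,(277,213)),np.array([-1,0.])))
# stand: white mask
g=d['image'];h=cv2.cvtColor(g,cv2.COLOR_RGB2HSV)
m=cv2.inRange(h,(25,0,190),(90,60,255))
for c in cv2.findContours(m,0,1)[0]:
    if cv2.contourArea(c)>800:
        r=cv2.minAreaRect(c);print(cv2.contourArea(c),r);print(cv2.boxPoints(r))
        if abs(r[0][0]-188)<15:
            q=cv2.approxPolyDP(c,4,True).reshape(-1,2);print(q);print('z118',plane(d,q,.118)[:,:2],'z35',plane(d,q,.035)[:,:2])
E
```

```text
{'ax': array([-0.98008721, -0.19856753]), 'yaw': np.float64(-168.54679548567114), 'ext': (np.float64(-0.0612755527499326), np.float64(0.05821464672483228)), 'yext': (np.float64(-0.053268508606465835), np.float64(0.05280469038927079)), 'origin': array([ 0.46001437, -0.14631443]), 'w': array([0.00048201, 0.00099569])}
1431.5 ((186.88449096679688, 200.96380615234375), (35.585548400878906, 48.09333801269531), 3.3664603233337402)
[[167.71036 223.92415]
 [170.53448 175.9138 ]
 [206.05862 178.00346]
 [203.2345  226.01381]]
[[206 178]
 [173 180]
 [169 224]
 [203 219]]
z118 [[0.54938077 0.04171492]
 [0.54482463 0.12877914]
 [0.42946282 0.13897013]
 [0.44202299 0.04971576]] z35 [[0.55782601 0.04981423]
 [0.55291764 0.14360932]
 [0.42863728 0.15458818]
 [0.44216848 0.05843361]]
```

```bash
cat >> h.py <<'E'
def toolR(xyaw,tilt=0):
    # tool x heading xyaw (deg) in plan, tool z down, then pitched so that tool z tips towards -x of tool by tilt
    R=Ro.from_euler('z',xyaw,degrees=True)*Ro.from_quat([1,0,0,0])
    return R*Ro.from_euler('y',-tilt,degrees=True)
def cur():
    s=env.get_state();q=s['ee_rot'];return np.array(s['position']),Ro.from_quat([q[1],q[2],q[3],q[0]]),s
def go(p,R):
    p0,R0,s=cur();print('t',round(s['t'],2),'pos',p0.round(4),'F',np.round(s['contact_force'],2),'w',round(s['width'],4))
    dr=(R0.inv()*R).as_rotvec()/np.pi
    print('travel',np.round(R0.inv().apply(np.array(p)-p0),4),'rot',np.round(dr,4))
E
python3 - <<'E'
from h import *
print(toolR(0,30).as_matrix().round(2))
go([.46,-.146,.22],toolR(11.5))
E
```

```text
[[ 0.87  0.   -0.5 ]
 [ 0.   -1.   -0.  ]
 [-0.5   0.   -0.87]]
t 0.1 pos [ 0.2252 -0.5284  0.2054] F [-0.67  0.56  0.14] w 0.0921
travel [ 0.3659 -0.2598 -0.014 ] rot [-0.0005 -0.0001  0.0643]
```

>>> {"api": "drive_tool", "payload": {"travel": [[0.0366, -0.026, -0.03], [0.08, -0.058, -0.03], [0.366, -0.26, -0.015], [0.366, -0.26, -0.015], [0.366, -0.26, -0.015], [0.366, -0.26, -0.015], [0.366, -0.26, -0.015], [0.366, -0.26, -0.015], [0.366, -0.26, -0.015], [0.366, -0.26, -0.015]], "rot": [[0, 0, 0.01], [0, 0, 0.02], [0, 0, 0.0643], [0, 0, 0.0643], [0, 0, 0.0643], [0, 0, 0.0643], [0, 0, 0.0643], [0, 0, 0.0643], [0, 0, 0.0643], [0, 0, 0.0643]], "jaw": 0.75, "grip_force": 12}}

```text
t: 1.35
position: [0.4597, -0.1468, 0.221]
ee_rot: [0.0, 0.995, 0.1, -0.0]
contact_force: [0.5, -0.7, -0.5]
width: 0.069
gripper_force: 0.0
```

>>> {"api": "drive_tool", "payload": {"travel": [[0, 0, 0], [0, 0, 0]], "rot": [[0, 0, 0], [0, 0, 0]]}}

```text
t: 1.6
position: [0.4598, -0.1473, 0.2213]
ee_rot: [0.0, 0.995, 0.099, -0.0]
contact_force: [-0.5, 0.0, -0.1]
width: 0.0689
gripper_force: 0.0
```

```bash
python3 - <<'E'
from h import *
d=cam('wrist');save(d,'w1.png');pickle.dump(d,open('w1.pkl','wb'))
R=np.array(d['R']);print(-R.T@d['t'],R[2])
px=proj(d,[[.46,-.146,.02]])[0];print(px)
print(manpose(*man(d,px),np.array([-1,0.])))
go([.46,-.146,.1],toolR(11.5))
E
```

```text
[ 0.53656909 -0.13236808  0.39943653] [-0.27412886 -0.05493388 -0.96012272]
[258.41366409 166.35852891]
{'ax': array([-0.97927248, -0.20254729]), 'yaw': np.float64(-168.31404291378095), 'ext': (np.float64(-0.05727177510414309), np.float64(0.05978631903818807)), 'yext': (np.float64(-0.05107619879247758), np.float64(0.05123324482703253)), 'origin': array([ 0.45924922, -0.14600575]), 'w': array([0.0004368 , 0.00097679])}
t 1.65 pos [ 0.4599 -0.1471  0.2213] F [-0.99  0.87 -0.04] w 0.0689
travel [ 0.0003 -0.0011  0.1213] rot [ 0.     -0.     -0.0005]
```

View pics/w1.png

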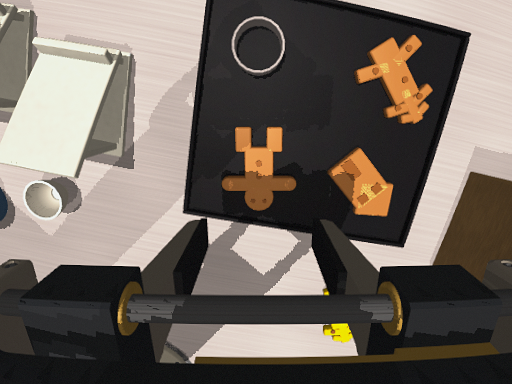

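The wrist view shows the man at (258,166) directly under the jaws, with the fingers clear of its arms and legs. The two measurements agree within 1 mm.

>>> {"api": "drive_tool", "payload": {"travel": [[0, -0.001, 0.06], [0, -0.001, 0.12], [0, -0.001, 0.16], [0, -0.001, 0.18], [0, -0.001, 0.19], [0, -0.001, 0.195], [0, -0.001, 0.195], [0, -0.001, 0.195]], "rot": [[0, 0, 0], [0, 0, 0], [0, 0, 0], [0, 0, 0], [0, 0, 0], [0, 0, 0], [0, 0, 0], [0, 0, 0]]}}

```text
t: 2.65
position: [0.4607, -0.1458, 0.0273]
ee_rot: [0.001, 0.995, 0.1, 0.001]
contact_force: [-0.0, -0.2, -0.1]
width: 0.069
gripper_force: 0.0
```

```bash
python3 - <<'E'
from h import *
go([.4596,-.146,.0255],toolR(11.6))
E
```

```text
t 2.65 pos [ 0.4607 -0.1458  0.0273] F [-0.03 -0.15 -0.13] w 0.069
travel [-0.0011 -0.      0.0018] rot [ 0.0004 -0.0004 -0.0005]
```

>>> {"api": "drive_tool", "payload": {"travel": [[-0.001, 0, 0.0015], [-0.001, 0, 0.0015]], "rot": [[0, 0, 0], [0, 0, 0]]}}

```text
t: 2.9
position: [0.459, -0.1456, 0.025]
ee_rot: [0.0, 0.995, 0.1, 0.0]
contact_force: [-0.1, -0.7, -0.3]
width: 0.0688
gripper_force: 0.0
```

>>> {"api": "drive_tool", "payload": {"travel": [[0, 0, 0], [0, 0, 0], [0, 0, 0], [0, 0, 0], [0, 0, 0]], "rot": [[0, 0, 0], [0, 0, 0], [0, 0, 0], [0, 0, 0], [0, 0, 0]], "jaw": 0, "grip_force": 25}}

```text
t: 3.52
position: [0.459, -0.1455, 0.0248]
ee_rot: [-0.0, 0.995, 0.1, -0.0]
contact_force: [0.6, -1.5, -0.3]
width: 0.021
gripper_force: 0.0
```

>>> {"api": "drive_tool", "payload": {"travel": [[0, 0, -0.03], [0, 0, -0.08], [0, 0, -0.14], [0, 0, -0.2], [0, 0, -0.2]], "rot": [[0, 0, 0], [0, 0, 0], [0, 0, 0], [0, 0, 0], [0, 0, 0]]}}

```text
t: 4.15
position: [0.462, -0.1473, 0.2307]
ee_rot: [0.004, 0.995, 0.1, 0.005]
contact_force: [-0.4, 0.3, -0.7]
width: 0.0004
gripper_force: 0.0
```

It closed without gripping. Looking.

```bash
python3 - <<'E'
from h import *
d=cam('wrist');save(d,'w2.png');pickle.dump(d,open('w2.pkl','wb'))
t=cam('top');save(t,'t2.png')
print(cur()[2]['width'])
print(manpose(*man(t,(277,213)),np.array([-1,0.])))
print(manpose(*man(d,(258,166)),np.array([-1,0.])))
E
```

```text
9.679108626925914e-05
{'ax': array([-0.70605376,  0.70815824]), 'yaw': np.float64(134.91473831844053), 'ext': (np.float64(-0.046567176539974324), np.float64(0.04602629687869582)), 'yext': (np.float64(-0.0523264246055416), np.float64(0.06071169757635772)), 'origin': array([ 0.61246121, -0.30581457]), 'w': array([0.00034577, 0.00099184])}
{'ax': array([-0.97915261, -0.20312598]), 'yaw': np.float64(-168.280182302491), 'ext': (np.float64(-0.057584320480736445), np.float64(0.059431568820340015)), 'yext': (np.float64(-0.0514224301885241), np.float64(0.05184913794697095)), 'origin': array([ 0.45973876, -0.14575088]), 'w': array([0.00043182, 0.00098864])}
```

View pics/w2.png

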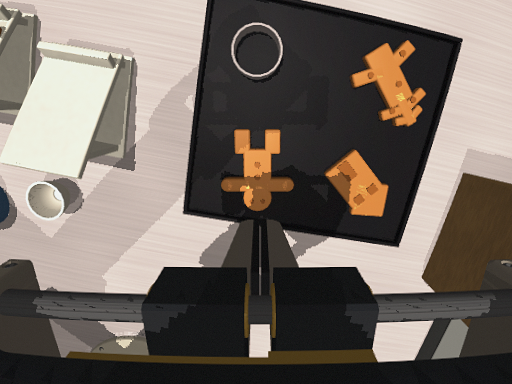

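The man is unmoved at (258,170) and the fingers are shut at (258,222). I'll check where the tips really are.

```bash
python3 - <<'E'
from h import *
d=pickle.load(open('w2.pkl','rb'));p,R,s=cur();print(p)
for k in(-.04,-.02,0,.017,.03): print(k,proj(d,[p+R.apply([0,0,k]),p+R.apply([.01,0,k]),p+R.apply([-.01,0,k])]).round(1).tolist())
E
```

```text
[ 0.45904626 -0.14558363  0.22487084]
-0.04 [[255.2, 253.8], [255.1, 237.9], [255.3, 269.1]]
-0.02 [[255.4, 238.5], [255.4, 224.1], [255.5, 252.5]]
0 [[255.6, 226.1], [255.6, 212.9], [255.7, 239.0]]
0.017 [[255.8, 217.3], [255.7, 204.9], [255.8, 229.3]]
0.03 [[255.9, 211.4], [255.8, 199.7], [255.9, 222.9]]
```

The visible tip (row about 220) suggests the pads end nearer the hand than assumed, so they probably closed above the biscuit. I'll descend again and feel for contact.

>>> {"api": "drive_tool", "payload": {"travel": [[0, 0, 0.0], [0, 0, 0.05], [0, 0, 0.1], [0, 0, 0.15], [0, 0, 0.18], [0, 0, 0.195], [0, 0, 0.2], [0, 0, 0.2], [0, 0, 0.2]], "rot": [[0, 0, 0], [0, 0, 0], [0, 0, 0], [0, 0, 0], [0, 0, 0], [0, 0, 0], [0, 0, 0], [0, 0, 0], [0, 0, 0]], "jaw": 0.75}}

```text
t: 5.38
position: [0.46, -0.1461, 0.026]
ee_rot: [0.001, 0.995, 0.1, 0.001]
contact_force: [0.0, -0.5, 0.4]
width: 0.0689
gripper_force: 0.0
```

```bash
python3 - <<'E'
from h import *
d=cam('scene');w=cam('wrist');p,R,s=cur();print(p,s['contact_force'],s['width'])
W=cv2.resize(w['image'][130:280,160:360],(400,300),interpolation=cv2.INTER_CUBIC)
S=cv2.resize(d['image'][130:220,190:310],(400,300),interpolation=cv2.INTER_CUBIC)
save({'image':np.hstack([W,S])},'c2.png')
E
```

```text
[ 0.45978918 -0.14600496  0.02583732] [ 0.44986861  0.14644867 -0.44747236] 0.06853488376119984
```

View pics/c2.png

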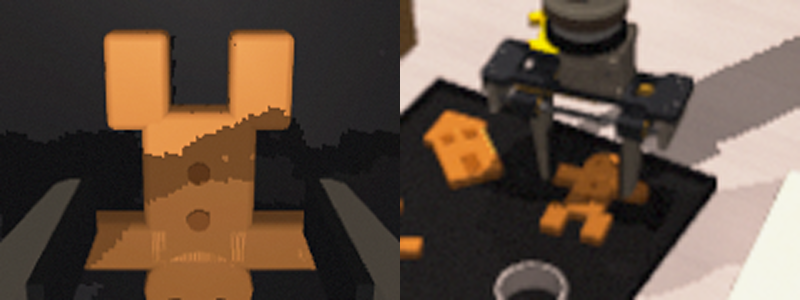

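```bash
python3 - <<'E'
from h import *
d=pickle.load(open('scene.pkl','rb'));p,R,s=cur()
for k in(-.01,0,.01,.017): print(k,proj(d,[p+R.apply([0,y,k]) for y in(-.04,.04)]).round(1).tolist())
E
```

```text
-0.01 [[257.7, 186.5], [234.6, 181.1]]
0 [[257.7, 188.8], [234.7, 183.3]]
0.01 [[257.6, 191.0], [234.8, 185.6]]
0.017 [[257.6, 192.6], [234.9, 187.2]]
```

The scene view also puts the tips higher than stated, around z of 0.02 to 0.025. I'll probe down gently.

>>> {"api": "drive_tool", "payload": {"travel": [[0, 0, 0.002], [0, 0, 0.004], [0, 0, 0.005], [0, 0, 0.005]], "rot": [[0, 0, 0], [0, 0, 0], [0, 0, 0], [0, 0, 0]]}}

```text
t: 5.98
position: [0.4589, -0.1455, 0.0196]
ee_rot: [-0.0, 0.995, 0.1, -0.0]
contact_force: [-0.2, -0.1, -0.5]
width: 0.0688
gripper_force: 0.0
```

>>> {"api": "drive_tool", "payload": {"travel": [[0, 0, 0.001], [0, 0, 0.002], [0, 0, 0.003], [0, 0, 0.003]], "rot": [[0, 0, 0], [0, 0, 0], [0, 0, 0], [0, 0, 0]]}}

```text
t: 6.48
position: [0.4589, -0.1455, 0.0167]
ee_rot: [-0.0, 0.995, 0.1, -0.0]
contact_force: [-0.0, 0.6, -0.0]
width: 0.0691
gripper_force: 0.0
```

>>> {"api": "drive_tool", "payload": {"travel": [[0, 0, 0.001], [0, 0, 0.002], [0, 0, 0.003], [0, 0, 0.003]], "rot": [[0, 0, 0], [0, 0, 0], [0, 0, 0], [0, 0, 0]]}}

```text
t: 6.98
position: [0.4589, -0.1455, 0.0137]
ee_rot: [-0.0, 0.995, 0.1, -0.0]
contact_force: [-0.2, -0.6, 0.5]
width: 0.0689
gripper_force: 0.0
```

>>> {"api": "drive_tool", "payload": {"travel": [[0, 0, 0.001], [0, 0, 0.002], [0, 0, 0.002]], "rot": [[0, 0, 0], [0, 0, 0], [0, 0, 0]]}}

```text
t: 7.35
position: [0.4589, -0.1455, 0.0117]
ee_rot: [-0.0, 0.995, 0.1, -0.0]
contact_force: [-0.7, 0.5, -0.1]
width: 0.0692
gripper_force: 0.0
```

>>> {"api": "drive_tool", "payload": {"travel": [[0, 0, 0.001], [0, 0, 0.002], [0, 0, 0.003], [0, 0, 0.003]], "rot": [[0, 0, 0], [0, 0, 0], [0, 0, 0], [0, 0, 0]]}}

```text
t: 7.85
position: [0.4589, -0.1455, 0.0087]
ee_rot: [-0.0, 0.995, 0.1, -0.0]
contact_force: [0.3, -0.2, -0.7]
width: 0.0687
gripper_force: 0.0
```

```bash
python3 - <<'E'
from h import *
d=cam('scene');w=cam('wrist');p,R,s=cur();print(p,s['contact_force'],s['width'])
W=cv2.resize(w['image'][130:280,160:360],(400,300),interpolation=cv2.INTER_CUBIC)
S=cv2.resize(d['image'][150:210,210:290],(400,300),interpolation=cv2.INTER_CUBIC)
save({'image':np.hstack([W,S])},'c3.png')
for k in(-.02,-.01,0,.01,.017): print(k,proj(d,[p+R.apply([0,y,k]) for y in(-.04,.04)]).round(1).tolist(),proj(w,[p+R.apply([.01,y,k]) for y in(-.0345,.0345)]).round(1).tolist())
E
```

```text
[ 0.45896917 -0.14550171  0.00877332] [-0.30164619 -0.9270267  -0.27014351] 0.06874032734662298
-0.02 [[257.9, 188.0], [235.0, 182.6]] [[202.2, 224.1], [315.4, 224.1]]
-0.01 [[257.9, 190.3], [235.1, 184.9]] [[205.2, 218.0], [312.4, 217.9]]
0 [[257.9, 192.5], [235.2, 187.1]] [[207.9, 212.4], [309.8, 212.4]]
0.01 [[257.9, 194.7], [235.3, 189.3]] [[210.4, 207.4], [307.4, 207.3]]
0.017 [[257.9, 196.3], [235.3, 190.9]] [[212.0, 204.1], [305.9, 204.1]]
```

View pics/c3.png

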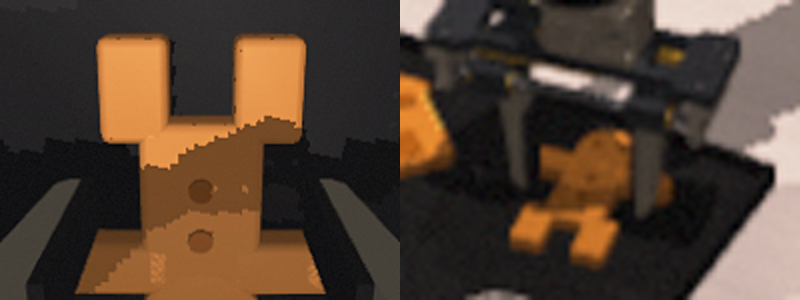

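The scene crop shows the tips at about (259,193) and (234,188), so they end near the TCP itself and are now just above the tray floor. Closing here.

>>> {"api": "drive_tool", "payload": {"travel": [[0, 0, 0.0], [0, 0, 0.0], [0, 0, 0], [0, 0, 0], [0, 0, 0]], "rot": [[0, 0, 0], [0, 0, 0], [0, 0, 0], [0, 0, 0], [0, 0, 0]], "jaw": 0, "grip_force": 25}}

```text
t: 8.57
position: [0.459, -0.1455, 0.0088]
ee_rot: [0.0, 0.995, 0.1, -0.0]
contact_force: [0.6, 0.2, 1.0]
width: 0.0393
gripper_force: 25.0
```

>>> {"api": "drive_tool", "payload": {"travel": [[0, 0, -0.02], [0, 0, -0.06], [0, 0, -0.12], [0, 0, -0.18], [-0.01, -0.06, -0.25], [-0.01, -0.1, -0.26], [-0.01, -0.1, -0.26], [-0.01, -0.1, -0.26], [-0.01, -0.1, -0.26]], "rot": [[0, 0, 0], [0, 0, 0], [0, 0, 0], [0, 0, 0], [0, 0, 0.04], [0, 0, 0.064], [0, 0, 0.064], [0, 0, 0.064], [0, 0, 0.064]]}}

```text
t: 9.7
position: [0.4288, -0.0501, 0.2673]
ee_rot: [-0.0, 1.0, -0.001, -0.001]
contact_force: [-0.2, 0.0, -0.6]
width: 0.0391
gripper_force: 25.0
```

```bash
python3 - <<'E'
from h import *
w=cam('wrist');save(w,'w4.png');pickle.dump(w,open('w4.pkl','wb'))
p,R,s=cur();print(p,s['ee_rot'],s['width'],s['gripper_force'],s['qpos'])
E
```

```text
[ 0.42880459 -0.05018482  0.26736009] [-4.30351241e-04  9.99998781e-01 -7.21993344e-04 -1.31576202e-03] 0.03916250071221917 24.99981164932251 [-3.97744915e-01 -2.63657731e-01  1.88257501e+00 -2.24019793e-04
  1.52543502e+00  1.17450587e+00]
```

View pics/w4.png

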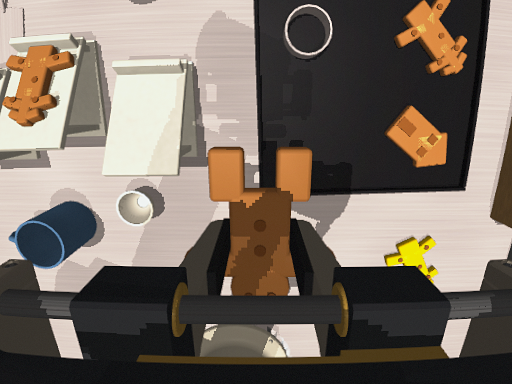

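The wrist view shows the man held squarely at (260,210), legs away from the robot. The empty stand is at (148,120), its top edge near row 174 and its ledge near rows 60 to 77.

```bash
python3 - <<'E'
from h import *
d=pickle.load(open('w4.pkl','rb'));g=d['image'];h=cv2.cvtColor(g,cv2.COLOR_RGB2HSV)
print(h[120,130],h[120,170],h[120,215],h[67,150],h[75,150])
m=cv2.inRange(h,(20,0,120),(100,70,255))
for c in cv2.findContours(m,0,1)[0]:
    if cv2.contourArea(c)>1500 and cv2.pointPolygonTest(c,(140,120),False)>0:
        q=cv2.approxPolyDP(c,3,True).reshape(-1,2);print(q.tolist());print(plane(d,q,.118)[:,:2].round(4).tolist())
gr=cv2.cvtColor(g,cv2.COLOR_RGB2GRAY)
for c0 in(125,145,165): print(c0,gr[52:90,c0-4:c0+5].mean(1).round().astype(int).tolist(),gr[168:182,c0-4:c0+5].mean(1).round().astype(int).tolist())
for r in(100,130,160): print(r,95,gr[r-1:r+2,95:205].mean(0).round().astype(int).tolist())
E
```

```text
[ 27  19 239] [ 22  28 233] [ 14  24 230] [ 22  35 184] [ 36  16 244]
[[190, 61], [112, 61], [117, 75], [102, 174], [177, 174], [187, 62], [182, 144], [191, 144], [192, 149], [183, 156], [196, 154]]
[[0.5568, 0.0249], [0.5591, 0.1121], [0.5442, 0.108], [0.431, 0.1418], [0.4306, 0.0486], [0.5558, 0.0282], [0.4664, 0.0398], [0.4664, 0.0292], [0.4605, 0.0284], [0.4523, 0.0396], [0.4546, 0.024]]
125 [210, 209, 210, 210, 210, 213, 210, 203, 221, 240, 240, 240, 241, 241, 224, 175, 178, 178, 177, 176, 173, 169, 177, 242, 241, 240, 240, 240, 240, 240, 240, 240, 240, 240, 240, 240, 240, 240] [240, 239, 240, 240, 240, 242, 236, 171, 187, 221, 217, 215, 216, 213]
145 [213, 211, 213, 205, 183, 186, 182, 211, 235, 239, 239, 240, 242, 240, 171, 176, 177, 177, 175, 172, 168, 177, 224, 242, 240, 240, 240, 240, 240, 240, 240, 239, 239, 239, 239, 240, 240, 240] [236, 236, 236, 236, 236, 238, 220, 160, 188, 224, 208, 194, 193, 186]
165 [214, 212, 217, 187, 188, 185, 188, 229, 239, 239, 240, 241, 238, 209, 173, 177, 174, 172, 170, 169, 164, 186, 242, 240, 239, 239, 239, 239, 239, 240, 239, 240, 239, 239
[... 1019 characters left out ...]
26, 228, 229, 228, 228, 227, 227, 225, 225, 227, 228, 189, 95, 95, 121, 124, 124, 124, 123, 124, 124, 124, 124, 124, 125, 126, 111, 91, 96, 97, 98, 97, 96, 95, 91, 161]
160 95 [215, 215, 214, 214, 215, 214, 214, 213, 219, 239, 239, 238, 238, 238, 239, 239, 239, 240, 240, 240, 240, 240, 240, 240, 240, 240, 239, 239, 239, 239, 239, 239, 239, 239, 239, 239, 238, 238, 237, 238, 238, 239, 239, 239, 238, 238, 238, 239, 239, 239, 240, 240, 239, 239, 238, 236, 230, 226, 225, 225, 225, 226, 227, 227, 226, 226, 226, 226, 226, 227, 227, 226, 226, 226, 226, 225, 226, 225, 225, 225, 226, 226, 219, 166, 84, 91, 97, 97, 97, 97, 96, 97, 98, 97, 97, 98, 97, 97, 98, 98, 99, 97, 98, 97, 98, 98, 98, 98, 98, 99]
```

```bash
python3 - <<'E'
from h import *
d=pickle.load(open('w4.pkl','rb'))
psi=0
for it in range(3):
    u=np.array([-np.cos(psi),-np.sin(psi),0]);n=-u*.5+np.array([0,0,.866]);P0=np.array([.4310,.0952,.118])
    f=lambda q:plane(d,q,n=n,p=P0)
    L=f([(103.7,160),(107.6,130),(111,100)]);Rr=f([(177.9,160),(180.2,130),(182.7,100)]);G=f([(125,74.7),(145,73.8),(165,73.2)])
    T=f([(120,174.6),(165,174.1)])
    dirs=[a[-1]-a[0] for a in(L,Rr)]+[np.cross(G[-1]-G[0],[0,0,1])]
    yaws=[np.arctan2(v[1],v[0]) for v in dirs];print(np.degrees(yaws),'wid',(L-Rr)[:,1],'G',G.round(4).tolist(),'T',T.round(4).tolist())
    psi=np.mean(yaws[:2])
mid=(L+Rr)/2;print(mid.round(4).tolist())
gx=G[1];print('dist from top edge',np.linalg.norm(gx-T.mean(0)))
E
```

```text
[ 1.94326743e+00 -1.61560467e-02 -1.79385469e+02] wid [0.09346629 0.09410758 0.09593905] G [[0.552, 0.1308, 0.0481], [0.5525, 0.1031, 0.0479], [0.5526, 0.0758, 0.0478]] T [[0.4302, 0.1188, 0.1184], [0.4306, 0.0631, 0.1183]]
[ 1.95076219e+00 -1.74578923e-02 -1.79455004e+02] wid [0.09382588 0.09447064 0.09631275] G [[0.5521, 0.1309, 0.0478], [0.5525, 0.1031, 0.0478], [0.5526, 0.0757, 0.048]] T [[0.4302, 0.1189, 0.1182], [0.4306, 0.063, 0.1185]]
[ 1.95077844e+00 -1.74661475e-02 -1.79455227e+02] wid [0.09382704 0.09447181 0.09631395] G [[0.5521, 0.1309, 0.0478], [0.5525, 0.1031, 0.0478], [0.5526, 0.0757, 0.048]] T [[0.4302, 0.1189, 0.1182], [0.4306, 0.063, 0.1185]]
[[0.4463, 0.0954, 0.1092], [0.481, 0.0958, 0.0891], [0.518, 0.0967, 0.0678]]
dist from top edge 0.14155940510446574
```

The board plane, the ledge centre (0.5525, 0.097, 0.048) and a yaw of about 0.7° agree with the stand dimensions. Working out the approach.

```bash
cat >> h.py <<'E'
Rt=toolR(0.7,30)
LED=np.array([.5525,.0970,.0479])
def tgt(up,off,k=.0028): # up: foot distance above ledge, off: underside above the board
    M=Rt.as_matrix();return LED-M[:,0]*(.055+up)-M[:,2]*(off+k)
def instand():
    p,R,s=cur();M=Rt.as_matrix();v=p-LED;return 'foot up %.4f off %.4f lat %.4f Fx(down slope) %.2f Fn %.2f'%(-v@M[:,0]-.055,-v@M[:,2]-.0028,v@M[:,1],s['contact_force']@M[:,0],s['contact_force']@M[:,2])
E
python3 - <<'E'
from h import *
go(tgt(.03,.09),Rt)
E
```

```text
t 9.75 pos [ 0.4288 -0.0502  0.2674] F [-0.34  0.41 -0.61] w 0.0392
travel [ 0.0965 -0.1469  0.0965] rot [-0.0014 -0.1658 -0.0042]
```

>>> {"api": "drive_tool", "payload": {"travel": [[0.03, -0.05, 0], [0.06, -0.09, 0], [0.0965, -0.147, 0], [0.0965, -0.147, 0.02], [0.0965, -0.147, 0.05], [0.0965, -0.147, 0.08], [0.0965, -0.147, 0.0965], [0.0965, -0.147, 0.0965], [0.0965, -0.147, 0.0965], [0.0965, -0.147, 0.0965]], "rot": [[-0.0014, -0.04, 0], [-0.0014, -0.08, 0], [-0.0014, -0.12, -0.004], [-0.0014, -0.1658, -0.0042], [-0.0014, -0.1658, -0.0042], [-0.0014, -0.1658, -0.0042], [-0.0014, -0.1658, -0.0042], [-0.0014, -0.1658, -0.0042], [-0.0014, -0.1658, -0.0042], [-0.0014, -0.1658, -0.0042]]}}

```text
t: 11.0
position: [0.5266, 0.0974, 0.1737]
ee_rot: [0.002, 0.967, 0.006, -0.256]
contact_force: [-0.3, 0.3, -0.7]
width: 0.0391
gripper_force: 25.0
```

```bash
python3 - <<'E'
from h import *
print(instand());go(tgt(.015,.03),Rt);print(cur()[2]['qpos'],cur()[2]['gripper_force'])
E
```

```text
foot up 0.0303 off 0.0932 lat -0.0007 Fx(down slope) 0.10 Fn 0.79
t 11.0 pos [0.5266 0.0974 0.1737] F [-0.31  0.25 -0.74] w 0.0391
travel [0.015  0.0006 0.0633] rot [ 0.0004 -0.0017  0.0002]
[-0.02918337  0.52815288  1.28401768 -0.02269407  1.84704998  1.52809453] 24.999873340129852
```

>>> {"api": "drive_tool", "payload": {"travel": [[0.01, 0.0005, 0.02], [0.01, 0.0005, 0.045], [0.01, 0.0005, 0.063], [0.01, 0.0005, 0.063], [0.01, 0.0005, 0.063]], "rot": [[0, -0.0015, 0], [0, -0.0015, 0], [0, -0.0015, 0], [0, -0.0015, 0], [0, -0.0015, 0]]}}

```text
t: 11.62
position: [0.5035, 0.0965, 0.1128]
ee_rot: [0.002, 0.966, 0.006, -0.259]
contact_force: [0.7, -0.7, -1.1]
width: 0.039
gripper_force: 25.0
```

```bash
python3 - <<'E'
from h import *
w=cam('wrist');d=cam('scene');pickle.dump((w,d),open('w5.pkl','wb'))
print(instand())
W=cv2.resize(w['image'][60:285,106:406],(400,300),interpolation=cv2.INTER_CUBIC)
S=cv2.resize(d['image'][165:255,270:390],(400,300),interpolation=cv2.INTER_CUBIC)
save({'image':np.hstack([W,S])},'c5.png')
p,R,s=cur();M=R.as_matrix()
print('foot bottom L,R pred',proj(w,[p+M@[.055,y,k] for k in(.0028,-.0112) for y in(-.03,.03)]).round(1).tolist(),proj(d,[p+M@[.055,y,k] for k in(.0028,-.0112) for y in(-.03,.03)]).round(1).tolist())
print('ledge base pred',proj(w,[LED+Rt.apply([0,y,0]) for y in(-.045,.045)]).round(1).tolist(),proj(d,[LED+Rt.apply([0,y,0]) for y in(-.045,.045)]).round(1).tolist())
E
```

```text
foot up 0.0197 off 0.0296 lat -0.0001 Fx(down slope) 0.41 Fn -0.23
foot bottom L,R pred [[211.7, 145.7], [305.6, 145.7], [207.9, 148.8], [309.3, 148.8]] [[312.0, 222.7], [292.8, 215.0], [311.4, 221.4], [291.9, 213.6]]
ledge base pred [[196.8, 113.2], [321.0, 113.2]] [[315.2, 233.7], [287.0, 222.1]]
```

View pics/c5.png

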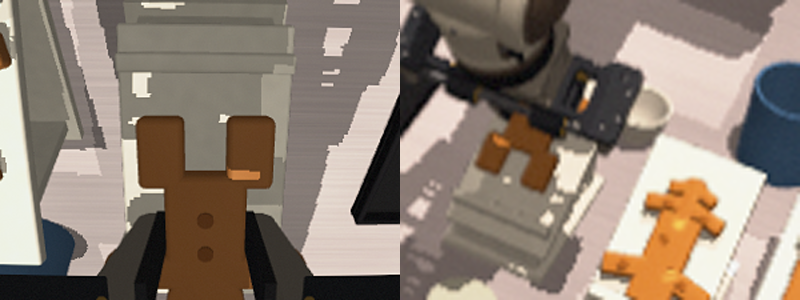

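The crop confirms it. The feet are at row 146 (predicted 146 to 149), the ledge base at row 114 (predicted 113), and both are centred near column 260.5. Lowering.

>>> {"api": "drive_tool", "payload": {"travel": [[0, 0, 0.01], [0, 0, 0.02], [0.003, 0, 0.025], [0.006, 0, 0.026], [0.008, 0, 0.026], [0.008, 0, 0.026]], "rot": [[0, 0, 0], [0, 0, 0], [0, 0, 0], [0, 0, 0], [0, 0, 0], [0, 0, 0]]}}

```text
t: 12.48
position: [0.4974, 0.0964, 0.0863]
ee_rot: [0.002, 0.966, 0.006, -0.26]
contact_force: [0.4, 0.7, -1.1]
width: 0.039
gripper_force: 25.0
```

```bash
python3 -c "
from h import *
print(instand());go(tgt(.012,.0),Rt)"
```

```text
foot up 0.0119 off 0.0029 lat -0.0001 Fx(down slope) 0.90 Fn 0.71
t 12.47 pos [0.4974 0.0964 0.0863] F [ 0.42  0.74 -1.07] w 0.039
travel [-0.0001  0.0001  0.0029] rot [0.0004 0.0005 0.0002]
```

Feel for the board in 1 mm steps.

>>> {"api": "drive_tool", "payload": {"travel": [[0, 0, 0.001], [0, 0, 0.002], [0, 0, 0.002], [0, 0, 0.002]], "rot": [[0, 0, 0], [0, 0, 0], [0, 0, 0], [0, 0, 0]]}}

```text
t: 12.98
position: [0.496, 0.0965, 0.0845]
ee_rot: [0.002, 0.966, 0.006, -0.26]
contact_force: [-0.3, -0.1, -0.8]
width: 0.0394
gripper_force: 25.0
```

```bash
python3 -c "
from h import *
print(instand())"
```

```text
foot up 0.0122 off 0.0006 lat -0.0002 Fx(down slope) 0.12 Fn 0.84
```

>>> {"api": "drive_tool", "payload": {"travel": [[0, 0, 0.0005], [0, 0, 0.001], [0, 0, 0.001], [0, 0, 0.001]], "rot": [[0, 0, 0], [0, 0, 0], [0, 0, 0], [0, 0, 0]]}}

```text
t: 13.48
position: [0.4957, 0.0964, 0.0838]
ee_rot: [0.002, 0.966, 0.006, -0.26]
contact_force: [-0.3, -0.4, 1.4]
width: 0.039
gripper_force: 25.0
```

```bash
python3 -c "
from h import *
print(instand())"
```

```text
foot up 0.0122 off -0.0001 lat -0.0001 Fx(down slope) -0.96 Fn -1.07
```

Light contact with the board at offset 0, as predicted. Now slide down toward the ledge.

>>> {"api": "drive_tool", "payload": {"travel": [[0.003, 0, -0.0005], [0.006, 0, -0.0005], [0.008, 0, -0.0005], [0.009, 0, -0.0005], [0.0095, 0, -0.0005], [0.0095, 0, -0.0005]], "rot": [[0, 0, 0], [0, 0, 0], [0, 0, 0], [0, 0, 0], [0, 0, 0], [0, 0, 0]]}}

```text
t: 14.22
position: [0.504, 0.0966, 0.0792]
ee_rot: [0.002, 0.966, 0.006, -0.26]
contact_force: [0.6, -0.5, 0.2]
width: 0.039
gripper_force: 25.0
```

```bash
python3 -c "
from h import *
print(instand())"
```

```text
foot up 0.0026 off 0.0000 lat -0.0002 Fx(down slope) 0.40 Fn -0.43
```

>>> {"api": "drive_tool", "payload": {"travel": [[0.0005, 0, 0], [0.001, 0, 0], [0.0015, 0, 0], [0.0015, 0, 0]], "rot": [[0, 0, 0], [0, 0, 0], [0, 0, 0], [0, 0, 0]]}}

```text
t: 14.72
position: [0.5053, 0.0966, 0.0784]
ee_rot: [0.002, 0.966, 0.006, -0.26]
contact_force: [0.5, 0.7, 1.0]
width: 0.0393
gripper_force: 25.0
```

```bash
python3 -c "
from h import *
print(instand())"
```

```text
foot up 0.0012 off -0.0000 lat -0.0002 Fx(down slope) -0.10 Fn -1.13
```

>>> {"api": "drive_tool", "payload": {"travel": [[0.0003, 0, 0], [0.0006, 0, 0], [0.001, 0, 0], [0.001, 0, 0]], "rot": [[0, 0, 0], [0, 0, 0], [0, 0, 0], [0, 0, 0]]}}

```text
t: 15.22
position: [0.5056, 0.0967, 0.0782]
ee_rot: [0.002, 0.965, 0.006, -0.26]
contact_force: [-3.8, 0.5, 3.4]
width: 0.0391
gripper_force: 25.0
```

```bash
python3 -c "
from h import *
print(instand())"
```

```text
foot up 0.0008 off 0.0000 lat -0.0003 Fx(down slope) -5.04 Fn -1.04
```

>>> {"api": "drive_tool", "payload": {"travel": [[0.0003, 0, 0], [0.0006, 0, 0], [0.0006, 0, 0]], "rot": [[0, 0, 0], [0, 0, 0], [0, 0, 0]]}}

```text
t: 15.6
position: [0.5057, 0.0968, 0.0781]
ee_rot: [0.002, 0.965, 0.006, -0.261]
contact_force: [-5.7, 1.3, 5.3]
width: 0.0397
gripper_force: 25.0
```

```bash
python3 -c "
from h import *
print(instand())"
```

```text
foot up 0.0006 off -0.0000 lat -0.0003 Fx(down slope) -7.53 Fn -1.76
```

Pressed at about 7.5 N. Hold, ease off to about 3 N, then open and back straight out.

>>> {"api": "drive_tool", "payload": {"travel": [[0, 0, 0], [0, 0, 0], [0, 0, 0], [0, 0, 0], [-0.0007, 0, 0], [-0.0007, 0, 0]], "rot": [[0, 0, 0], [0, 0, 0], [0, 0, 0], [0, 0, 0], [0, 0, 0], [0, 0, 0]]}}

```text
t: 16.35
position: [0.5057, 0.0967, 0.0781]
ee_rot: [0.002, 0.966, 0.006, -0.26]
contact_force: [-5.2, 1.3, 4.2]
width: 0.0393
gripper_force: 25.0
```

>>> {"api": "drive_tool", "payload": {"travel": [[0, 0, 0], [0, 0, 0], [0, 0, 0], [0, 0, 0]], "rot": [[0, 0, 0], [0, 0, 0], [0, 0, 0], [0, 0, 0]], "jaw": 0.65}}

```text
t: 16.85
position: [0.5063, 0.0965, 0.078]
ee_rot: [0.002, 0.966, 0.006, -0.259]
contact_force: [-0.4, -0.1, -0.1]
width: 0.0597
gripper_force: 0.0
```

>>> {"api": "drive_tool", "payload": {"travel": [[0, 0, -0.005], [0, 0, -0.015], [0, 0, -0.04], [0, 0, -0.09], [0, 0, -0.12], [0, 0, -0.12], [0, 0, -0.12], [0, 0, -0.12]], "rot": [[0, 0, 0], [0, 0, 0], [0, 0, 0], [0, 0, 0], [0, 0, 0], [0, 0, 0], [0, 0, 0], [0, 0, 0]]}}

```text
t: 17.85
position: [0.5649, 0.0976, 0.1803]
ee_rot: [0.002, 0.965, 0.006, -0.261]
contact_force: [0.4, 1.4, -0.4]
width: 0.0598
gripper_force: 0.0
```

```bash
python3 - <<'E'
from h import *
w=cam('wrist');d=cam('top');print(instand())
W=cv2.resize(w['image'][40:265,106:406],(400,300),interpolation=cv2.INTER_CUBIC)
S=cv2.resize(d['image'][140:245,145:285],(400,300),interpolation=cv2.INTER_CUBIC)
save({'image':np.hstack([W,S])},'c6.png')
f=lambda X:proj(w,[LED+Rt.apply(x) for x in X]).round(1).tolist()
print('pred foot mid top face, head top:',f([(0,0,-.014),(-.119,0,-.014),(-.055,0,-.014)]))
h=cv2.cvtColor(w['image'],cv2.COLOR_RGB2HSV);m=cv2.inRange(h,(5,120,40),(22,255,255));cs=[c for c in cv2.findContours(m,0,1)[0] if cv2.contourArea(c)>2000]
for c in cs: print(cv2.boundingRect(c),cv2.contourArea(c))
E
```

```text
foot up 0.0004 off 0.1186 lat -0.0004 Fx(down slope) 0.54 Fn 0.02
pred foot mid top face, head top: [[259.3, 131.1], [259.3, 239.6], [259.3, 184.3]]
(177, 343, 307, 22) 2363.0
(212, 132, 96, 107) 4898.0
(0, 131, 56, 95) 3783.0
(65, 99, 96, 113) 5489.5
```

View pics/c6.png

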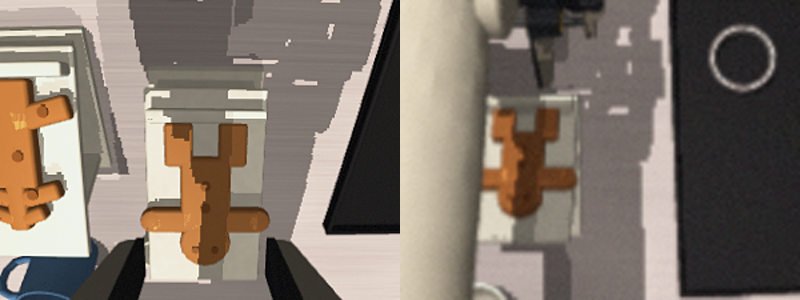

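The man rests on the ledge. In the wrist image its bounding box spans rows 132 to 239 and is centred on column 260, against predicted 131 to 240 and 259. It lies straight, head up and released, and the gripper is well clear.

```bash
python3 -c "
from h import *
print(env.sign_off())"
```

```text
the job is handed in; nothing more can be done
None
```

The gingerbread man was the missing biscuit. It was pressed on the ledge at about 7.5 N and released, it rests flat, straight and centred on the empty stand, and the job is handed in; the judge returned no score.

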